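Napkin ring from behind the others

TASK

On the napkin-ring rail the blue ring hangs at the back of the fixed arm, behind three others (white, dark wood, red). Move those three onto the spare swing arm and push them gently right up against its black collar, so that they hang there closed up; the swing arm can be turned in line with the fixed arm, as far as its stop, so that the rings slide straight across, and turned out again to clear the way. Then take the blue ring off and set it down, without dropping it, standing upright in the middle of the small white plate; leave the three hanging on the swing arm, be gentle with the rail throughout, and do not shift the honey jar and the spice jar behind.

Things in the scene. Friction and masses are not known exactly. Their poses are not given: they have to be found in the camera images.
- rack: Napkin-ring rail, fixed: wooden base 85 x 370 x 20 mm, two posts. Origin on worktop, z up, y along the rail. Post at y = +165 mm carries the fixed arm, the post at y = -140 the spare swing arm. Rings hang on the arms by the top wall of their hole, centres 15 mm under the rod's axis. White, dark and red hang in any order, centres at y = 16 to 68, with 40 mm or more of free rod between them and blue.
- fixed_tip (a point): Open plain end of the fixed arm, on its axis. The arm is a level round steel rod, 12 mm in diameter, axis 140 mm above the worktop; it runs from here along +y of the rail, 176 mm to its post. A black collar of 28 mm diameter, its face 161 mm from this point, is the back stop; the blue ring hangs within 8 mm of it. Axes are the rail's.
- pivot (a point): Swing arm's upright pivot axis, at the fixed arm's height; hub 26 mm wide, 26 mm higher than this point. The arm: level steel rod, 12 mm in diameter, brass-coloured tip 125 mm from the pivot; a black 28 mm collar has its outer face 24 mm from the pivot. Three rings closed up against it have their centres 34, 54, 74 mm from the pivot. Axes are the rail's.
- swing_home (a point): Where the swing arm's tip is when the arm is at its stop (angle 0): in line with the fixed arm, pointing along +y of the rail, 4 mm from its tip; rings slide across. From there it swings anticlockwise (from above), to the robot's side, up to 1.75 rad; friction 1.2 N at 100 mm; stays where left. Its angle is NOT measured: it starts at 0.7 to 1.45 rad. This point stays fixed.
- ring_blue_c (a point): Blue square napkin ring: upright square frame 60 wide x 60 high x 20 mm thick with a 42 mm square hole right through its thickness (wall 9 mm), 48 to 84 g. This point is its centre. z is up as it hangs or stands; y runs along its thickness (through the hole), x across its 60 mm width.
- ring_white_c (a point): White square napkin ring: upright square frame 60 wide x 60 high x 20 mm thick with a 42 mm square hole right through its thickness (wall 9 mm), 48 to 84 g. This point is its centre. z is up as it hangs or stands; y runs along its thickness (through the hole), x across its 60 mm width.
- ring_dark_c (a point): Dark wood square napkin ring: upright square frame 60 wide x 60 high x 20 mm thick with a 42 mm square hole right through its thickness (wall 9 mm), 48 to 84 g. This point is its centre. z is up as it hangs or stands; y runs along its thickness (through the hole), x across its 60 mm width.
- ring_red_c (a point): Red square napkin ring: upright square frame 60 wide x 60 high x 20 mm thick with a 42 mm square hole right through its thickness (wall 9 mm), 48 to 84 g. This point is its centre. z is up as it hangs or stands; y runs along its thickness (through the hole), x across its 60 mm width.
- plate_in (a point): Centre of the flat inner floor of a small white plate (150 mm across, rim 16 mm high), fixed on the worktop between the rail and the robot. This point is on the surface that a thing stands on; a standing ring has its centre 30 mm higher.
- honey_c (a point): Honey jar behind the rail, 63 mm wide, 94 mm high, loose; leave it alone. The point is half-way up.
- spice_c (a point): Spice jar with black cap left behind the rail, 41 mm wide, 105 mm high, loose; leave it alone. The point is half-way up.

How it is judged:
By the outcome, as a careful person would: the job done as asked, in the order asked, and still so for the second after the job is handed in, with the robot touching nothing.
It also fails if it takes over 69 s, if anything falls off the work surface, if the arm or the gripper's body presses on something with over 40 N, if the wrist force passes 120 N, or if a joint passes its speed limit or range.

ROBOT

A 6-joint arm with a two-finger parallel gripper is mounted at the origin on a cart in front of the work surface, level with it; the furniture and walls round the work are solid. World frame = base frame: x ahead of the robot, y to its left, z up, the work surface at z = 0. Lengths are in m, angles in degrees, forces in N, time in s.
With the tool pointing down it reaches from about 0.4 to 0.825 m from the base axis. Payload 7 kg.
Tool frame: the origin (TCP) lies at the very end of the fingers, on their centre line; the grasp point (between the pads) lies 19 mm behind it; z points along the fingers, y is the line along which they close (so a half turn about z gives the same grasp; the last joint's range is limited). The gripper opens to 88 mm and grips with 3 to 60 N. Pads are 19 mm wide; open, the fingers measure 130 mm over their backs; the gripper's body (78 mm by 193 mm) begins 47 mm behind the grasp point.
Start: joints at [-56.03, 20.546, 0.682, 0, -70.136, -16.507], TCP at [0.203, -0.644, 0.187] pointing down, gripper open.
Joint ranges: [-176.03, 176.03], [-82.01, 121.73], [-58.28, 71.71], [-173.87, 95.51], [-174.79, -0.11], [-173.66, 173.66]. Speed limits (degrees/s): [136.94, 136.94, 172.46, 180, 180, 180].

INTERFACE

Orientations are given as [roll, pitch, yaw] about the fixed x, y, z axes, in that order (R = Rz(yaw) Ry(pitch) Rx(roll)).
In Python, from plant import get_state, capture, close_job, regions_of gives the robot as it stands.
- The arm moves only by the tool jog_arm, never from a script. Its argument "moves" is a list of rows, each a list of 3 entries, a list of its own where there are three numbers: the shift along the tool's x, y, z in cm, then the turn about the tool's z in degrees, then the finger opening in cm, from 0 to 8.76. A call has 1 to 12 rows; each row shifts and turns the commanded pose from where the row before left it, along the tool's axes as they then stand; what a row does not reach is not made up. A row lasts 1/8 s, in which the tool goes at most 62.5 mm and 10.7 degrees, less where a joint would pass 70% of its speed; a pose out of reach is approached as far as the arm can. A call is refused whole if a number of a shift passes 6.25 or a number of a turn 10.7, either way. A call with a gripper value outside its range is refused whole. The fingers move at their own pace and stop on an object; "newtons" is the grip in N (left out, the last holds). Time passes only in rows, so rows that do not move let the fingers close. It gives the time, the measured TCP pose, the force, the opening and the grip force at its end, in the units of the state.
- get_state(): the state, without advancing time (a new reading comes with each control period).
- capture(name): name is "scene" or "top" or "wrist"; returns a dict with "pixels" (480x640x3 uint8, blue, green, red), "mtx" (3x3 intrinsics, pixels), "world_from_camera" (4x4, takes a point from camera to world coordinates); the wrist camera has in their place "hand_eye" (4x4, takes a point from camera to tool coordinates, whose origin is the TCP and whose axes are the flange's). Camera axes: x right, y down, z forward; pixel columns grow to the right and rows downward; lengths in m; the calibration is good to about 2 mm. A picture is of the moment at which its call begins: read the wrist's pose just before it. There is no depth.
- close_job(): hands the job in; it is judged then, once.
Trained networks look in a picture, given as the dict that the camera call returned (one of the last four; its "shot" number tells which), for a name from the list of things; names that differ only in an ending like _2 or _b are one class to them, and where a whole thing is asked for, a point or a joint stands for the part that bears it (a point fixed in the world has none). Each returns a list of dicts, best first, with "confidence" (0 to 1); they miss things now and then, are a little off and sometimes report something else, mostly with a low value. They report only what shows in the picture. A call takes as long as a camera call.
- regions_of(picture, thing): "pixels" (480x640 bool, what is visible of it) and "pixel" ([column, row] in pixels, amid what is visible of it).
The state is a dict: "time_s": time; "joints": joint angles; "qd": joint speeds; "joint_torque": joint torques, N m; "tcp_pos": TCP position; "eef_rot": TCP orientation; "contact_force": force on the tool from outside, world axes, zero at the start; "moment": the same for the moment, N m; "gripper_width": finger opening in m; "gripper_force": force on a finger pad.
Only numpy, scipy, OpenCV 4.12 (cv2) and the standard library are available. Lean on these libraries where they do the work, as an engineer would, in place of code of your own. Each camera call takes 0.05 s, during which the arm holds its last target. There are 200 camera calls.

## Working session

There is one attempt and no reset: what is moved stays moved. The work goes in short steps, Python scripts to look and compute and a tool call to move; the robot and the scene stay as the last step left them, time stands still between calls to the robot, and variables do not carry over. Pictures are saved under pics/ and viewed, at most 10 in all, crops included, and the job is handed in when it is done.

Besides the shell and the picture viewer there is one more tool, called after "Call:" as name(argument=value, ...) on one line, values as JSON. jog_arm: Moves the arm, as the interface text tells. Its arguments: {"type":"object","properties":{"moves":{"type":"array"},"newtons":{"type":"number"}},"required":["moves"]}

```bash
mkdir -p pics; ls
cat > h.py <<'E'
import numpy as np, cv2
from plant import get_state, capture, close_job, regions_of
def ray(p,px):
    T=p["world_from_camera"];T=np.array(T)
    d=T[:3,:3]@np.linalg.inv(np.array(p["mtx"]))@np.array([px[0],px[1],1.])
    return T[:3,3],d/np.linalg.norm(d)
def atz(p,px,z):
    o,d=ray(p,px);return o+d*(z-o[2])/d[2]
def proj(p,X):
    T=np.linalg.inv(np.array(p["world_from_camera"]));c=T[:3,:3]@np.array(X)+T[:3,3];u=np.array(p["mtx"])@c;return u[:2]/u[2]
def tri(rs):
    A=np.zeros((3,3));b=np.zeros(3)
    for o,d in rs:
        M=np.eye(3)-np.outer(d,d);A+=M;b+=M@o
    return np.linalg.solve(A,b)
E
python3 - <<'E'
from h import *
s=get_state();print(s)
for n in("scene","top"):
    p=capture(n);cv2.imwrite(f"pics/{n}0.png",p["pixels"]);print(n,np.round(p["world_from_camera"],3).tolist(),p["mtx"])
    for t in["rack","fixed_tip","pivot","swing_home","ring_blue_c","ring_white_c","ring_dark_c","ring_red_c","plate_in","honey_c","spice_c"]:
        try: print(t,[(np.round(r["pixel"],1).tolist(),round(r["confidence"],2),int(r["pixels"].sum())) for r in regions_of(p,t)[:2]])
        except Exception as e: print(t,e)
E
```

```text
pics
{'time_s': 0.0, 'joints': array([-5.60286855e+01,  2.05894843e+01,  6.34115913e-01, -1.94387316e-02,
       -7.01367032e+01, -1.65069378e+01]), 'qd': array([-0.02300108, -0.019422  ,  0.08578578,  0.05403654, -0.09390043,
        0.01620324]), 'joint_torque': array([ 4.92872332e-04, -5.82720244e+01,  2.93052399e+01,  6.99735001e+00,
        6.73428556e-03, -2.09383011e-04]), 'tcp_pos': array([ 0.20237334, -0.64336572,  0.18604951]), 'eef_rot': array([ 1.79906531e+02, -8.64218612e-03, -1.62542236e+02]), 'contact_force': array([-0.23196076,  0.63398804,  0.89709729]), 'moment': array([ 0.0185869 , -0.0131512 ,  0.03300973]), 'gripper_force': 0.0, 'gripper_width': 0.08781100491528843}
scene [[-0.848, -0.333, 0.413, 0.266], [-0.53, 0.526, -0.665, 0.572], [0.004, -0.783, -0.622, 0.618], [0.0, 0.0, 0.0, 1.0]] [[448.01646673   0.         323.10578765]
 [  0.         448.01646673 237.01069051]
 [  0.           0.           1.        ]]
rack [([339.3, 258.2], 0.81, 5434)]
fixed_tip [([338.2, 258.6], 0.59, 5077)]
pivot [([336.2, 258.1], 0.71, 5112)]
swing_home [([333.5, 258.4], 0.87, 5380
[... 449 characters left out ...]
.022, 0.018, 0.007], [-0.02, -0.075, -0.997, 1.107], [0.0, 0.0, 0.0, 1.0]] [[508.87552859   0.         322.11811156]
 [  0.         508.87552859 246.98537611]
 [  0.           0.           1.        ]]
rack [([386.3, 248.8], 0.96, 5603)]
fixed_tip [([387.2, 246.8], 0.56, 5401)]
pivot [([388.5, 246.9], 0.86, 5499)]
swing_home [([386.1, 246.2], 0.71, 5535)]
ring_blue_c [([304.3, 253.0], 0.73, 359)]
ring_white_c [([340.5, 245.8], 0.81, 327)]
ring_dark_c [([366.3, 240.2], 0.94, 395), ([387.6, 247.0], 0.35, 5479)]
ring_red_c [([353.4, 240.7], 0.87, 381)]
plate_in [([373.6, 314.1], 0.95, 3774)]
honey_c [([295.0, 180.6], 0.95, 937)]
spice_c [([225.1, 200.1], 0.78, 528), ([340.0, 245.8], 0.66, 347)]
```

Run:
```python
from h import *
for n,c in(("top",(200,140,460,360)),("scene",(150,130,480,370))):
    p=cv2.imread(f"pics/{n}0.png");x0,y0,x1,y1=c
    k=800/(x1-x0) if (y1-y0)*800/(x1-x0)<=600 else 600/(y1-y0)
    k=2.4 if n=="scene" else 2.7
    cv2.imwrite(f"pics/{n}0c.png",cv2.resize(p[y0:y1,x0:x1],None,fx=k,fy=k,interpolation=cv2.INTER_CUBIC))
```

```text
(no output)
```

View pics/top0c.png

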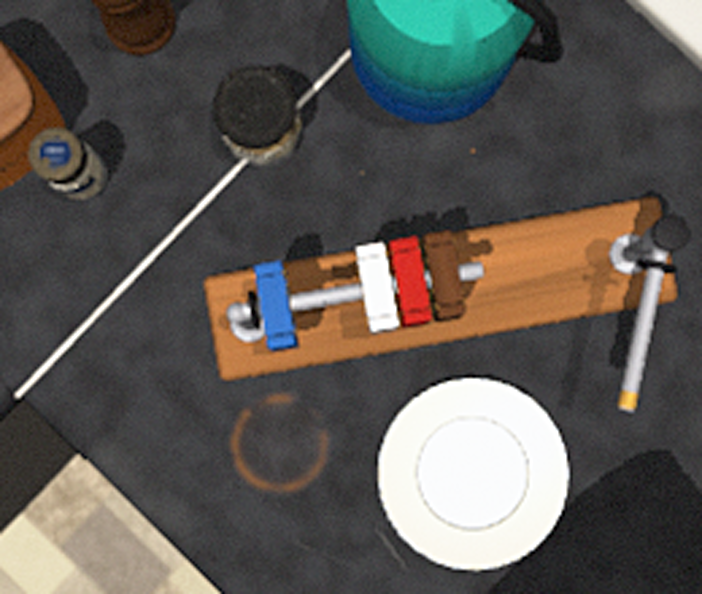

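View pics/scene0c.png

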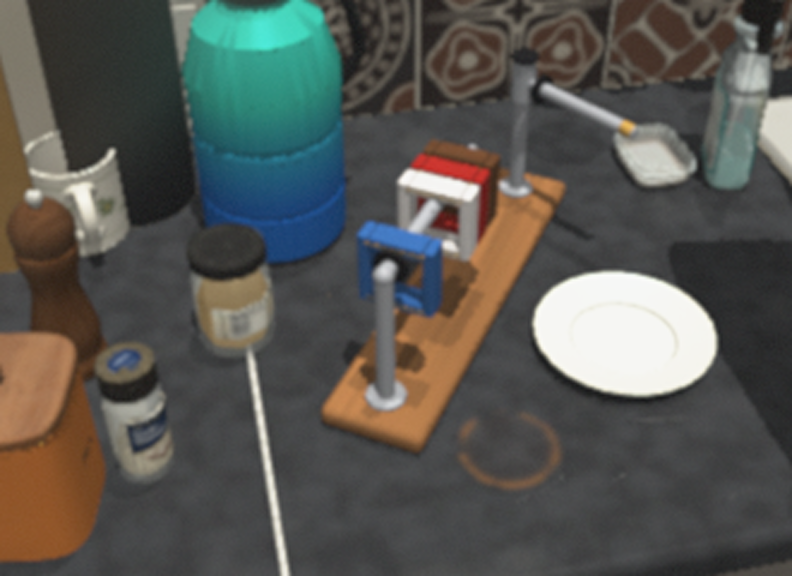

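The top view shows, left to right, blue (276,306 in the crop), white, red and dark, then the fixed tip at (483,271), the hub at (671,234) and the swing arm turned out to the robot's side, with its brass tip at (627,402). The scene view agrees with this. The plate is at (473,473).

Run:
```python
from h import *
p=capture("top")
c=lambda x,y:(200+x/2.7,140+y/2.7)
P={k:atz(p,c(*v[:2]),v[2]) for k,v in dict(blue=(276,306,.15),white=(377,286,.15),red=(410,281,.15),dark=(444,275,.15),tip=(483,271,.146),hub=(671,234,.166),stip=(627,402,.146),plate=(473,473,.01),b1=(207,280,.02),b2=(225,378,.02),b3=(676,295,.02)).items()}
for k,v in P.items():print(k,v.round(4))
# base outline via minAreaRect of rack mask at z=.02
p2=capture("scene")
for t in["ring_blue_c","ring_white_c","ring_red_c","ring_dark_c","plate_in"]:
    r=[ray(q,regions_of(q,t)[0]["pixel"]) for q in(p,p2)]
    print(t,tri(r).round(4), atz(p,regions_of(p,t)[0]["pixel"],.15 if 'ring' in t else .01).round(4))
for i,j in (("tip","hub"),("b2","b3"),("b1","b2"),("hub","stip")):
    d=P[j]-P[i];print(i,j,np.linalg.norm(d[:2]),np.degrees(np.arctan2(d[1],d[0])))
hsv=cv2.cvtColor(p["pixels"],cv2.COLOR_BGR2HSV)
m=((hsv[...,0]>5)&(hsv[...,0]<22)&(hsv[...,1]>110)&(hsv[...,2]>90)).astype(np.uint8)
m[:200]=0;m[:,:270]=0;m[290:]=0;m[:,460:]=0
pts=np.argwhere(m)[:,::-1]
W=np.array([atz(p,q,.02)[:2] for q in pts])
r=cv2.minAreaRect((W*1000).astype(np.float32));print(r,m.sum())
```

```text
blue [0.592  0.0621 0.15  ]
white [ 0.6045 -0.0087  0.15  ]
red [ 0.6075 -0.0318  0.15  ]
dark [ 0.6112 -0.0557  0.15  ]
tip [ 0.6137 -0.0833  0.146 ]
hub [ 0.6346 -0.2108  0.166 ]
stip [ 0.5202 -0.1804  0.146 ]
plate [ 0.4652 -0.0835  0.01  ]
b1 [0.6223 0.1242 0.02  ]
b2 [0.5442 0.111  0.02  ]
b3 [ 0.6022 -0.2466  0.02  ]
ring_blue_c [0.5916 0.06   0.135 ] [0.5913 0.0595 0.15  ]Traceback (most recent call last):
  File "<stdin>", line 9, in <module>
IndexError: list index out of range
```

```bash
cat >> h.py <<'E'
YR=99.3
U=np.array([np.cos(np.radians(YR)),np.sin(np.radians(YR))]);N=np.array([U[1],-U[0]])
F=np.array([.6137,-.0833]);PV=np.array([.6346,-.2108])
def pose():
    s=get_state();r=s["eef_rot"];return np.r_[s["tcp_pos"],r[2]]
def rows(c,wps):
    """c=[x,y,z,yaw]; wps: (x,y,z,yaw,nrows,width_cm)"""
    c=np.array(c,float);out=[]
    for x,y,z,w,n,g in wps:
        t=np.array([x,y,z,w]);t0=c.copy()
        for i in range(1,n+1):
            g_=t0+(t-t0)*i/n
            a=np.radians(c[3]);d=g_-c
            lx=d[0]*np.cos(a)+d[1]*np.sin(a);ly=d[0]*np.sin(a)-d[1]*np.cos(a)
            m=[round(100*lx,2),round(100*ly,2),round(-100*d[2],2)];k=round(-d[3],1)
            out.append([m,k,g])
            c[:2]+=np.array([m[0]*np.cos(a)+m[1]*np.sin(a),m[0]*np.sin(a)-m[1]*np.cos(a)])/100
            c[2]-=m[2]/100;c[3]-=k
    for i in range(0,len(out),12):print(str(out[i:i+12]).replace(" ",""))
    print("end",c.round(4))
def swingpt(r,phi,off=0):
    "phi deg from home, off along -tangential"
    a=np.radians(YR+phi);e=np.array([np.cos(a),np.sin(a)]);return PV+r*e+off*np.array([e[1],-e[0]])
E
python3 - <<'E'
from h import *
q=capture("scene");print("dispenser",atz(q,(454,207),0).round(3),"spoonrest",atz(q,(422,200),0).round(3))
t=capture("top");cv2.imwrite("pics/top1.png",t["pixels"]);print("bottle",atz(t,(360,185),0).round(3))
x,y=swingpt(.105,65.8)
rows(pose(),[(.25,-.58,.25,-162.5,2,3.0),(x,y,.24,-14.9,14,3.0)])
E
```

```text
dispenser [ 0.47  -0.357  0.   ] spoonrest [ 0.547 -0.344  0.   ]
bottle [ 0.749 -0.059  0.   ]
[[[np.float64(-3.22),np.float64(2.34),np.float64(-3.15)],np.float64(-0.0),3.0],[[np.float64(-3.22),np.float64(2.33),np.float64(-3.15)],np.float64(-0.0),3.0],[[np.float64(-2.78),np.float64(2.09),np.float64(0.07)],np.float64(-10.5),3.0],[[np.float64(-3.11),np.float64(1.55),np.float64(0.07)],np.float64(-10.6),3.0],[[np.float64(-3.35),np.float64(0.96),np.float64(0.07)],np.float64(-10.5),3.0],[[np.float64(-3.46),np.float64(0.32),np.float64(0.07)],np.float64(-10.6),3.0],[[np.float64(-3.47),np.float64(-0.31),np.float64(0.08)],np.float64(-10.5),3.0],[[np.float64(-3.34),np.float64(-0.95),np.float64(0.07)],np.float64(-10.6),3.0],[[np.float64(-3.12),np.float64(-1.54),np.float64(0.07)],np.float64(-10.5),3.0],[[np.float64(-2.79),np.float64(-2.08),np.float64(0.07)],np.float64(-10.6),3.0],[[np.float64(-2.35),np.float64(-2.56),np.float64(0.07)],np.float64(-10.5),3.0],[[np.float64(-1.85),np.float64(-2.95),np.float64(0.07)],np.float64(-10.6),3.0]]
[[[np.float64(-1.27),np.float64(-3.24),np.float64(0.07)],np.float64(-10.5),3.0],[[np.float64(-0.67),np.float64(-3.41),np.float64(0.07)],np.float64(-10.5),3.0],[[np.float64(-0.02),np.float64(-3.48),np.float64(0.08)],np.float64(-10.6),3.0],[[np.float64(0.61),np.float64(-3.43),np.float64(0.07)],np.float64(-10.5),3.0]]
end [  0.5332  -0.1838   0.24   -14.9379]
```

View pics/top1.png

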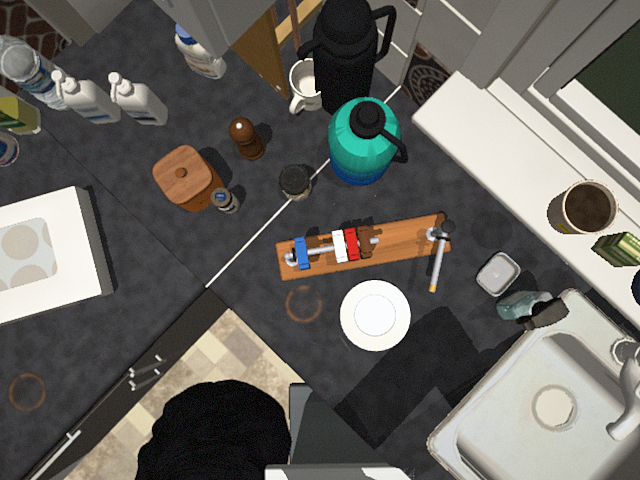

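The top view shows the flask behind the rail, its near edge at x≈0.75, and the soap dispenser at (525,308), so I'll pass on the robot side of it and high.

```bash
sed -i 's/round(100\*lx,2),round(100\*ly,2),round(-100\*d\[2\],2)/*(round(float(v),2) for v in (100*lx,100*ly,-100*d[2]))/; s/k=round(-d\[3\],1)/k=round(float(-d[3]),1)/' h.py
python3 - <<'E'
from h import *
x,y=swingpt(.105,65.8)
rows(pose(),[(.205,-.64,.28,-162.5,2,3.0),(.33,-.33,.28,-88,8,3.0),(x,y,.24,-14.9,8,3.0)])
E
```

```text
[[[-0.18,0.15,-4.65],-0.0,3.0],[[-0.17,0.15,-4.65],-0.0,3.0],[[-2.65,3.23,-0.0],-9.3,3.0],[[-3.14,2.75,-0.0],-9.3,3.0],[[-3.55,2.21,-0.0],-9.4,3.0],[[-3.86,1.61,-0.0],-9.3,3.0],[[-4.06,0.96,-0.0],-9.3,3.0],[[-4.17,0.29,-0.0],-9.3,3.0],[[-4.16,-0.39,-0.0],-9.3,3.0],[[-4.04,-1.05,-0.0],-9.3,3.0],[[-1.74,-2.6,0.5],-9.1,3.0],[[-1.31,-2.84,0.5],-9.2,3.0]]
[[[-0.83,-3.02,0.5],-9.1,3.0],[[-0.35,-3.11,0.5],-9.2,3.0],[[0.16,-3.12,0.5],-9.1,3.0],[[0.64,-3.07,0.5],-9.2,3.0],[[1.13,-2.91,0.5],-9.1,3.0],[[1.58,-2.71,0.5],-9.1,3.0]]
end [  0.5332  -0.1838   0.24   -14.9379]
```

Call:
jog_arm(moves=[[[-0.18,0.15,-4.65],0,3.0],[[-0.17,0.15,-4.65],0,3.0],[[-2.65,3.23,0],-9.3,3.0],[[-3.14,2.75,0],-9.3,3.0],[[-3.55,2.21,0],-9.4,3.0],[[-3.86,1.61,0],-9.3,3.0],[[-4.06,0.96,0],-9.3,3.0],[[-4.17,0.29,0],-9.3,3.0],[[-4.16,-0.39,0],-9.3,3.0],[[-4.04,-1.05,0],-9.3,3.0],[[-1.74,-2.6,0.5],-9.1,3.0],[[-1.31,-2.84,0.5],-9.2,3.0]])

```text
time_s: 3.15
tcp_pos: [0.3814, -0.2925, 0.2705]
eef_rot: [-179.9, -0.1, -69.4]
contact_force: [0.8, -0.4, 0.5]
gripper_width: 0.0302
gripper_force: 0.0
```

Call:
jog_arm(moves=[[[-0.83,-3.02,0.5],-9.1,3.0],[[-0.35,-3.11,0.5],-9.2,3.0],[[0.16,-3.12,0.5],-9.1,3.0],[[0.64,-3.07,0.5],-9.2,3.0],[[1.13,-2.91,0.5],-9.1,3.0],[[1.58,-2.71,0.5],-9.1,3.0],[[0,0,0],0,3.0],[[0,0,0],0,3.0]])

```text
time_s: 4.15
tcp_pos: [0.5329, -0.1838, 0.2399]
eef_rot: [180.0, 0.0, -15.0]
contact_force: [0.6, -0.2, 0.2]
gripper_width: 0.0303
gripper_force: 0.0
```

Run:
```python
from h import *
print(pose().round(4),get_state()["joints"].round(1))
q=capture("wrist");cv2.imwrite("pics/w1.png",q["pixels"]);print(np.round(q["hand_eye"],4).tolist(),np.round(q["mtx"],1).tolist())
```

```text
[  0.5329  -0.1838   0.2399 -15.0089] [  0.9   8.3  -8.8   0.  -72.9  74.1]
[[-0.0001, -0.9625, -0.2714, 0.073], [1.0, -0.0, -0.0004, -0.0009], [0.0004, -0.2714, 0.9625, -0.1983], [0.0, 0.0, 0.0, 1.0]] [[431.7, 0.0, 323.6], [0.0, 431.7, 240.0], [0.0, 0.0, 1.0]]
```

View pics/w1.png

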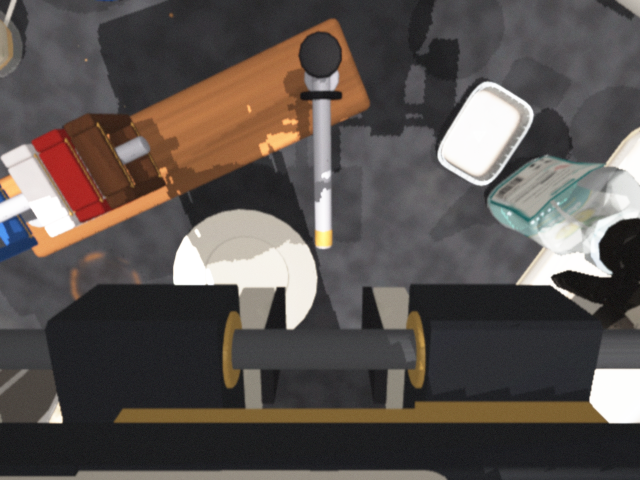

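The wrist view shows the hub at (320,53), the swing tip at (324,247), roughly centred between the fingers, the fixed tip at (148,148), and the rings in the order dark, red, white.

```bash
cat >> h.py <<'E'
def wcap(name=None):
    s=get_state();q=capture("wrist")
    from scipy.spatial.transform import Rotation as Ro
    T=np.eye(4);T[:3,:3]=Ro.from_euler("xyz",s["eef_rot"],degrees=True).as_matrix();T[:3,3]=s["tcp_pos"]
    q["world_from_camera"]=T@np.array(q["hand_eye"])
    if name:cv2.imwrite(f"pics/{name}.png",q["pixels"])
    return q
E
python3 - <<'E'
from h import *
q=wcap()
hub=atz(q,(320,53),.166);st=atz(q,(324,247),.14);ft=atz(q,(149,147),.142)
print(hub,st,ft)
d=st-hub;print("arm len",np.hypot(*d[:2]),np.degrees(np.arctan2(d[1],d[0])))
d=ft-hub;print("hub-ftip",np.hypot(*d[:2]),np.degrees(np.arctan2(d[1],d[0])))
print("plate",atz(q,(246,267),.01))
print("dark top face edges",atz(q,(93,160),.155))
E
```

```text
[ 0.63956775 -0.20958012  0.166     ] [ 0.51715442 -0.17918601  0.14      ] [ 0.61606663 -0.08382142  0.142     ]
arm len 0.12613018920329916 166.05595938337967
hub-ftip 0.12793573692321375 100.58503874037801
plate [ 0.47961853 -0.08443257  0.01      ]
dark top face edges [ 0.61719184 -0.05091717  0.155     ]
```

```bash
sed -i 's/^YR=.*/YR=99.8/; s/^F=.*/F=np.array([.615,-.0835]);PV=np.array([.637,-.210])/' h.py
python3 - <<'E'
from h import *
x,y=swingpt(.105,65.7)
W=[(x,y,.118,65.7+YR-180,6,3.0)]
for i,f in enumerate(np.linspace(65.7,6,13)):
    W.append((*swingpt(.105,f,.009),.118,f+YR-180,1 if i else 2,3.0))
rows(pose(),W)
E
```

```text
[[[0.04,-0.02,2.04],-0.1,3.0],[[0.04,-0.02,2.04],-0.1,3.0],[[0.04,-0.02,2.04],-0.1,3.0],[[0.04,-0.02,2.04],-0.0,3.0],[[0.04,-0.01,2.04],-0.1,3.0],[[0.04,-0.02,2.03],-0.1,3.0],[[0.0,-0.45,0.0],-0.0,3.0],[[0.0,-0.45,0.0],-0.0,3.0],[[0.12,-0.91,0.0],5.0,3.0],[[0.11,-0.91,0.0],4.9,3.0],[[0.12,-0.91,0.0],5.0,3.0],[[0.12,-0.9,0.0],5.0,3.0]]
[[[0.12,-0.91,0.0],5.0,3.0],[[0.11,-0.91,0.0],4.9,3.0],[[0.12,-0.9,0.0],5.0,3.0],[[0.12,-0.91,0.0],5.0,3.0],[[0.12,-0.91,0.0],5.0,3.0],[[0.11,-0.91,0.0],4.9,3.0],[[0.12,-0.9,0.0],5.0,3.0],[[0.12,-0.91,0.0],5.0,3.0]]
end [  0.6171  -0.1065   0.118  -74.2236]
```

Call:
jog_arm(moves=[[[0.04,-0.02,2.04],-0.1,3.0],[[0.04,-0.02,2.04],-0.1,3.0],[[0.04,-0.02,2.04],-0.1,3.0],[[0.04,-0.02,2.04],0,3.0],[[0.04,-0.01,2.04],-0.1,3.0],[[0.04,-0.02,2.03],-0.1,3.0],[[0,-0.45,0],0,3.0],[[0,-0.45,0],0,3.0]])

```text
time_s: 5.25
tcp_pos: [0.5385, -0.1748, 0.1188]
eef_rot: [180.0, -0.1, -14.5]
contact_force: [0.1, 0.6, 0.5]
gripper_width: 0.0301
gripper_force: 0.0
```

Call:
jog_arm(moves=[[[0.12,-0.91,0],5.0,3.0],[[0.11,-0.91,0],4.9,3.0],[[0.12,-0.91,0],5.0,3.0],[[0.12,-0.9,0],5.0,3.0],[[0.12,-0.91,0],5.0,3.0],[[0.11,-0.91,0],4.9,3.0],[[0.12,-0.9,0],5.0,3.0],[[0.12,-0.91,0],5.0,3.0],[[0.12,-0.91,0],5.0,3.0],[[0.11,-0.91,0],4.9,3.0],[[0,0,0],0,3.0]])

```text
time_s: 6.62
tcp_pos: [0.6008, -0.1105, 0.1187]
eef_rot: [-179.9, -0.0, -64.1]
contact_force: [-0.2, -0.7, -0.3]
gripper_width: 0.0301
gripper_force: 0.0
```

Run:
```python
from h import *
print(pose().round(4))
q=wcap("w2")
W=[]
for f in (11,6,3,1.5,0): W.append((*swingpt(.105,f,.009),.118,f+YR-180,2,3.0))
rows(pose(),W)
```

```text
[  0.6008  -0.1105   0.1187 -64.081 ]
[[[0.08,-0.4,0.03],2.6,3.0],[[0.06,-0.4,0.02],2.6,3.0],[[0.06,-0.46,0.0],2.5,3.0],[[0.04,-0.46,0.0],2.5,3.0],[[0.03,-0.27,0.0],1.5,3.0],[[0.03,-0.28,0.0],1.5,3.0],[[0.01,-0.13,0.0],0.7,3.0],[[0.01,-0.14,0.0],0.8,3.0],[[0.01,-0.14,0.0],0.7,3.0],[[0.02,-0.13,0.0],0.8,3.0]]
end [  0.628   -0.105    0.118  -80.2175]
```

View pics/w2.png

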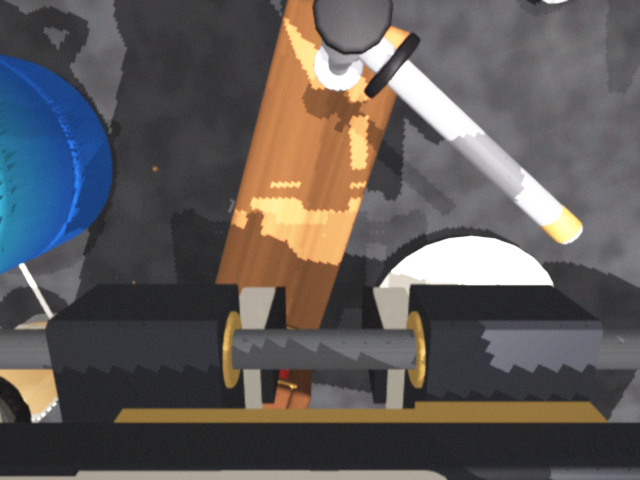

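The swing arm wasn't carried along: in the wrist view its tip is at (570,235) and nothing is between the fingers. I'll measure its angle now.

Run:
```python
from h import *
q=wcap()
for z in (.12,.14):
    st=atz(q,(570,238),z);hub=atz(q,(352,13),.166)
    d=st-hub;print(hub,st,np.hypot(*d[:2]),np.degrees(np.arctan2(d[1],d[0]))-YR)
t=capture("top");cv2.imwrite("pics/t2.png",cv2.resize(t["pixels"][150:340,260:480],None,fx=3,fy=3))
```

```text
[ 0.63831332 -0.20821679  0.166     ] [ 0.50383659 -0.17753627  0.12      ] 0.1379321804429153 67.3480867145807
[ 0.63831332 -0.20821679  0.166     ] [ 0.51687997 -0.17733017  0.14      ] 0.12529980697959306 65.92939935266965
```

View pics/t2.png

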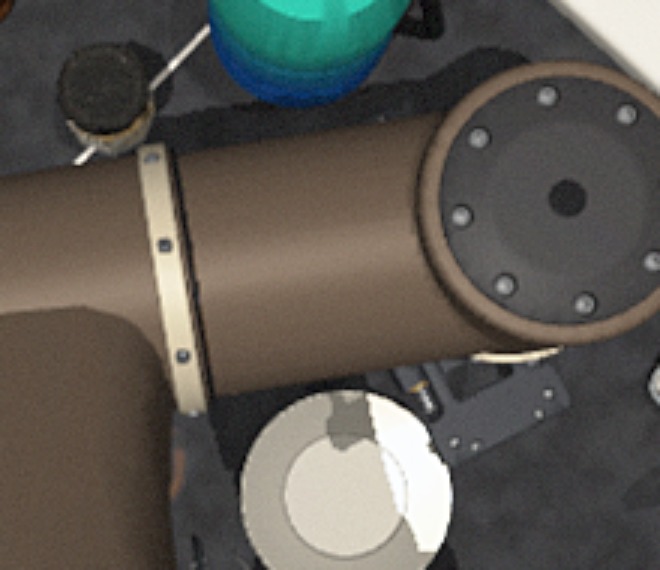

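The arm is still at 66°, so the fingers passed above the rod. The wrist view suggests they end about 40 mm short of the stated TCP. I'll check from the side with the scene camera.

Run:
```python
from h import *
q=capture("scene");s=get_state();print(s["tcp_pos"],s["contact_force"])
im=q["pixels"].copy()
for X in (s["tcp_pos"],s["tcp_pos"]+[0,0,.04],[*F,.14],[*PV,.166]):
    c=proj(q,X);print(c)
c=proj(q,s["tcp_pos"]).round().astype(int)
cv2.circle(im,tuple(c),1,(0,255,0),-1)
x0=max(c[0]-110,0);y0=max(c[1]-100,0)
print(x0,y0);cv2.imwrite("pics/s2.png",cv2.resize(im[y0:y0+150,x0:x0+200],None,fx=4,fy=4,interpolation=cv2.INTER_CUBIC))
```

```text
[ 0.59968512 -0.11101136  0.11812958] [ 0.36037004  0.63325205 -0.13817961]
[361.3666048  197.72752076]
[362.53150332 180.64500212]
[348.44948682 192.63270296]
[369.18268523 151.99074824]
251 98
```

View pics/s2.png

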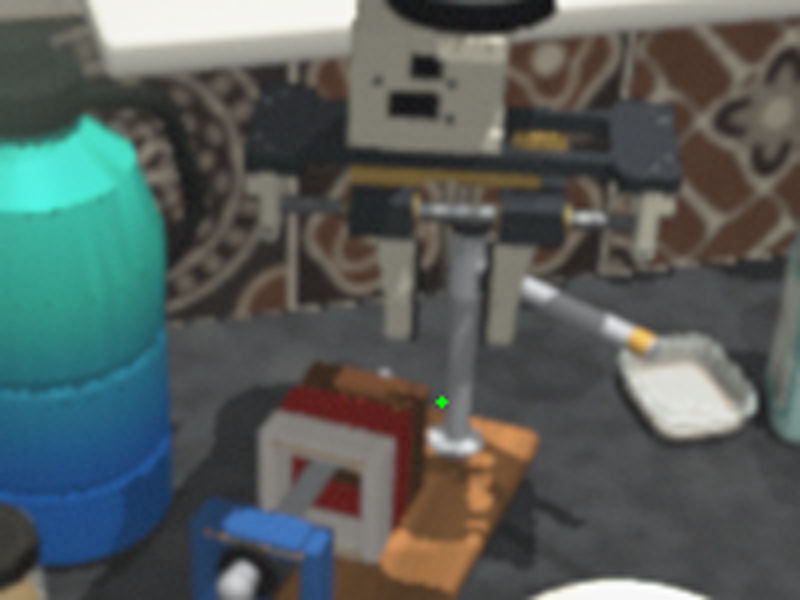

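The scene view confirms it: the finger ends, at crop row 340, are about 37 mm above the reported TCP, at row 402. I'll work with tip = TCP + 37.5 mm.

```bash
cat >> h.py <<'E'
DZ=.0375
E
python3 - <<'E'
from h import *
p=pose()
W=[(p[0],p[1],.175-DZ,p[3],1,3.0)]
x,y=swingpt(.105,65.9)
W+=[(x,y,.175-DZ,65.9+YR-180,6,3.0),(x,y,.118-DZ,65.9+YR-180,4,3.0)]
rows(p,W)
c=[x,y,.118-DZ,65.9+YR-180]
W=[]
for i,f in enumerate(np.linspace(65.9,8,13)):
    W.append((*swingpt(.105,f,.009),.118-DZ,f+YR-180,1 if i else 2,3.0))
rows(c,W)
E
```

```text
[[[0.0,-0.0,-1.94],-0.0,3.0],[[0.63,1.5,0.0],-8.3,3.0],[[0.4,1.57,0.0],-8.3,3.0],[[0.17,1.61,0.0],-8.3,3.0],[[-0.07,1.63,0.0],-8.3,3.0],[[-0.29,1.59,0.0],-8.3,3.0],[[-0.53,1.54,0.0],-8.3,3.0],[[0.0,-0.0,1.43],0.0,3.0],[[0.0,-0.0,1.42],0.0,3.0],[[0.0,-0.0,1.43],0.0,3.0],[[0.0,-0.0,1.42],0.0,3.0]]
end [  0.5352  -0.1841   0.0805 -14.265 ]
[[[-0.0,-0.45,-0.0],-0.0,3.0],[[-0.0,-0.45,-0.0],-0.0,3.0],[[0.11,-0.88,-0.0],4.8,3.0],[[0.12,-0.88,-0.0],4.8,3.0],[[0.11,-0.88,-0.0],4.9,3.0],[[0.11,-0.88,-0.0],4.8,3.0],[[0.12,-0.88,-0.0],4.8,3.0],[[0.11,-0.88,-0.0],4.8,3.0],[[0.11,-0.88,-0.0],4.9,3.0],[[0.11,-0.88,-0.0],4.8,3.0],[[0.12,-0.88,-0.0],4.8,3.0],[[0.11,-0.88,-0.0],4.9,3.0]]
[[[0.11,-0.88,-0.0],4.8,3.0],[[0.12,-0.88,-0.0],4.8,3.0]]
end [  0.6135  -0.1073   0.0805 -72.2   ]
```

Call:
jog_arm(moves=[[[0,0,-1.94],0,3.0],[[0.63,1.5,0],-8.3,3.0],[[0.4,1.57,0],-8.3,3.0],[[0.17,1.61,0],-8.3,3.0],[[-0.07,1.63,0],-8.3,3.0],[[-0.29,1.59,0],-8.3,3.0],[[-0.53,1.54,0],-8.3,3.0],[[0,0,1.43],0,3.0],[[0,0,1.42],0,3.0],[[0,0,1.43],0,3.0],[[0,0,1.42],0,3.0],[[0,0,0],0,3.0]])

```text
time_s: 8.32
tcp_pos: [0.5343, -0.1836, 0.0783]
eef_rot: [180.0, 0.2, -14.3]
contact_force: [-0.6, 1.0, 0.6]
gripper_width: 0.0297
gripper_force: 0.0
```

Call:
jog_arm(moves=[[[0,-0.45,0],0,3.0],[[0,-0.45,0],0,3.0],[[0.11,-0.88,0],4.8,3.0],[[0.12,-0.88,0],4.8,3.0],[[0.11,-0.88,0],4.9,3.0],[[0,0,0],0,3.0]])

```text
time_s: 9.07
tcp_pos: [0.5499, -0.1509, 0.0805]
eef_rot: [-180.0, -0.0, -28.8]
contact_force: [0.3, 0.2, -0.1]
gripper_width: 0.0295
gripper_force: 0.0
```

Run:
```python
from h import *
print(pose().round(4))
q=wcap("w3");cv2.imwrite("pics/w3s.png",q["pixels"][:400])
```

```text
[  0.5499  -0.1509   0.0805 -28.7577]
```

View pics/w3s.png

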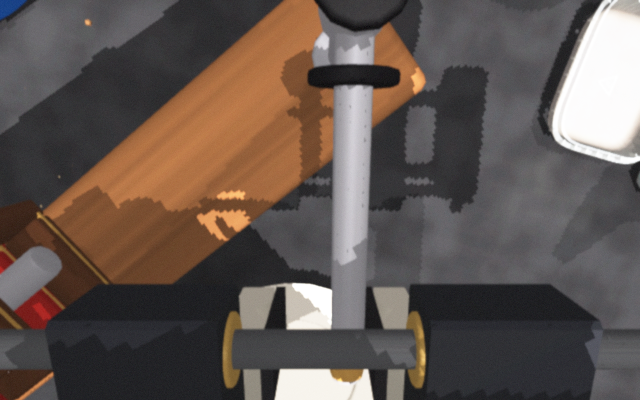

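The rod now lies between the fingers against the trailing one (column ~351) and is moving along.

Call:
jog_arm(moves=[[[0.11,-0.88,0],4.8,3.0],[[0.12,-0.88,0],4.8,3.0],[[0.11,-0.88,0],4.8,3.0],[[0.11,-0.88,0],4.9,3.0],[[0.11,-0.88,0],4.8,3.0],[[0.12,-0.88,0],4.8,3.0],[[0.11,-0.88,0],4.9,3.0],[[0.11,-0.88,0],4.8,3.0],[[0,0,0],0,3.0]])

```text
time_s: 10.25
tcp_pos: [0.6051, -0.1095, 0.08]
eef_rot: [-180.0, 0.0, -67.3]
contact_force: [-0.4, 0.1, 1.3]
gripper_width: 0.0303
gripper_force: 0.0
```

Run:
```python
from h import *
p=pose();print(p.round(4))
W=[]
for f,n in ((9,1),(6,1),(3,2),(1,2),(0,1),(-1,1)): W.append((*swingpt(.105,f,.009),.118-DZ,f+YR-180,n,3.0))
rows(p,W)
```

```text
[  0.6051  -0.1095   0.08   -67.3189]
[[[0.09,-0.67,-0.05],3.9,3.0],[[0.06,-0.55,0.0],3.0,3.0],[[0.03,-0.28,0.0],1.5,3.0],[[0.02,-0.27,0.0],1.5,3.0],[[0.02,-0.18,0.0],1.0,3.0],[[0.02,-0.19,0.0],1.0,3.0],[[0.02,-0.18,0.0],1.0,3.0],[[0.01,-0.18,0.0],1.0,3.0]]
end [ 6.29800e-01 -1.04800e-01  8.05000e-02 -8.12189e+01]
```

Call:
jog_arm(moves=[[[0.09,-0.67,-0.05],3.9,3.0],[[0.06,-0.55,0],3.0,3.0],[[0.03,-0.28,0],1.5,3.0],[[0.02,-0.27,0],1.5,3.0],[[0.02,-0.15,0],1.0,3.0],[[0,0,0],0,3.0]])

```text
time_s: 11.0
tcp_pos: [0.6239, -0.1055, 0.0806]
eef_rot: [-180.0, -0.0, -78.3]
contact_force: [-0.8, 0.6, 0.2]
gripper_width: 0.0301
gripper_force: 0.4
```

Call:
jog_arm(moves=[[[0.02,-0.15,0],1.0,3.0],[[0,0,0],0,3.0]])

```text
time_s: 11.25
tcp_pos: [0.6255, -0.1053, 0.0806]
eef_rot: [-180.0, 0.0, -79.3]
contact_force: [-1.1, 1.1, 0.2]
gripper_width: 0.03
gripper_force: 0.4
```

Call:
jog_arm(moves=[[[0.0,-0.15,0],0.5,3.0],[[0,0,0],0,3.0]])

```text
time_s: 11.5
tcp_pos: [0.627, -0.1051, 0.0806]
eef_rot: [-180.0, -0.0, -79.8]
contact_force: [-1.0, 1.3, 0.2]
gripper_width: 0.0301
gripper_force: 0.4
```

Call:
jog_arm(moves=[[[0.0,-0.12,0],0.4,3.0],[[0,0,0],0,3.0]])

```text
time_s: 11.75
tcp_pos: [0.6282, -0.1049, 0.0806]
eef_rot: [-180.0, -0.0, -80.2]
contact_force: [-1.7, 0.4, 0.4]
gripper_width: 0.0299
gripper_force: 0.4
```

Call:
jog_arm(moves=[[[0.0,-0.12,0],0,3.0],[[0,0,0],0,3.0]])

```text
time_s: 12.0
tcp_pos: [0.6293, -0.1046, 0.0806]
eef_rot: [-180.0, 0.0, -80.2]
contact_force: [-0.3, 0.8, 0.2]
gripper_width: 0.0299
gripper_force: 0.4
```

Call:
jog_arm(moves=[[[0.0,-0.12,0],0,3.0],[[0,0,0],0,3.0]])

```text
time_s: 12.25
tcp_pos: [0.6305, -0.1044, 0.0806]
eef_rot: [-180.0, 0.0, -80.2]
contact_force: [-0.8, 1.0, -0.1]
gripper_width: 0.0299
gripper_force: 0.5
```

Call:
jog_arm(moves=[[[0.0,-0.12,0],0.3,3.0],[[0,0,0],0,3.0]])

```text
time_s: 12.5
tcp_pos: [0.6316, -0.1043, 0.0805]
eef_rot: [180.0, 0.0, -80.5]
contact_force: [-1.9, 0.5, 0.7]
gripper_width: 0.0303
gripper_force: 0.7
```

Call:
jog_arm(moves=[[[0.0,-0.12,0],0.3,3.0],[[0,0,0],0,3.0]])

```text
time_s: 12.75
tcp_pos: [0.6317, -0.1043, 0.0804]
eef_rot: [179.9, 0.0, -80.9]
contact_force: [-5.7, 0.3, 3.4]
gripper_width: 0.0302
gripper_force: 2.5
```

Call:
jog_arm(moves=[[[0.0,-0.12,0],0,3.0],[[0,0,0],0,3.0]])

```text
time_s: 13.0
tcp_pos: [0.6317, -0.1043, 0.0803]
eef_rot: [179.8, 0.0, -80.9]
contact_force: [-8.0, 0.2, 4.3]
gripper_width: 0.03
gripper_force: 4.1
```

```bash
sed -i 's/^F=.*/F=np.array([.6185,-.083]);PV=np.array([.640,-.2100])/;s/^YR=.*/YR=99.7/' h.py
cat >> h.py <<'E'
def rail(s,n=0): return F+s*U+n*N
E
python3 - <<'E'
from h import *
p=pose();r=YR-180
a=rail(-.024);b=rail(.108)
rows(p,[(*a,p[2],r,1,3.0),(*a,.20-DZ,r,3,3.2),(*b,.20-DZ,r,6,3.2),(*b,.20-DZ,r,1,3.2)])
E
```

```text
[[[0.09,0.94,-0.0],-0.6,3.0],[[-0.0,0.0,-2.74],0.0,3.2],[[-0.0,0.0,-2.74],0.0,3.2],[[-0.0,0.0,-2.74],0.0,3.2],[[-2.2,-0.0,0.0],0.0,3.2],[[-2.2,-0.0,0.0],0.0,3.2],[[-2.2,-0.0,0.0],0.0,3.2],[[-2.2,-0.0,0.0],0.0,3.2],[[-2.2,-0.01,0.0],0.0,3.2],[[-2.2,0.0,0.0],0.0,3.2],[[-0.0,0.0,0.0],0.0,3.2]]
end [ 6.00300e-01  2.34000e-02  1.62500e-01 -8.02686e+01]
```

Call:
jog_arm(moves=[[[0.09,1.15,0],-0.6,3.0],[[0,0,-2.74],0,3.0],[[0,0,-2.74],0,3.2],[[0,0,-2.74],0,3.2],[[-2.2,0,0],0,3.2],[[-2.2,0,0],0,3.2],[[-2.2,0,0],0,3.2],[[-2.2,0,0],0,3.2],[[-2.2,0,0],0,3.2],[[-2.2,0,0],0,3.2],[[0,0,0],0,3.2],[[0,0,0],0,3.2]])

```text
time_s: 14.5
tcp_pos: [0.5999, 0.0239, 0.1622]
eef_rot: [180.0, -0.0, -80.2]
contact_force: [-0.4, 0.2, -0.2]
gripper_width: 0.0323
gripper_force: 0.0
```

Run:
```python
from h import *
print(pose().round(4), rail(.108))
q=wcap("w4")
for X in ([*F,.14],[*PV,.166],[*rail(.0751),.155],[*rail(.108),.14]): print(proj(q,X).round(0))
for t in ["ring_white_c","ring_red_c","ring_dark_c","ring_blue_c"]:
    for r in regions_of(q,t)[:1]:
        a=np.argwhere(r["pixels"]);print(t,r["confidence"],r["pixel"],a.min(0),a.max(0))
```

```text
[ 5.99900e-01  2.39000e-02  1.62200e-01 -8.01763e+01] [0.60030315 0.02345597]
[324.  38.]
[ 326. -402.]
[324. 202.]
[324. 257.]
ring_white_c 0.57 [315.0, 200.4] [176 258] [225 382]
ring_red_c 0.63 [321.7, 154.7] [130 257] [177 384]
ring_dark_c 0.96 [320.7, 100.8] [ 78 255] [126 387]
ring_blue_c 0.93 [331.2, 305.2] [283 274] [329 365]
```

View pics/w4.png

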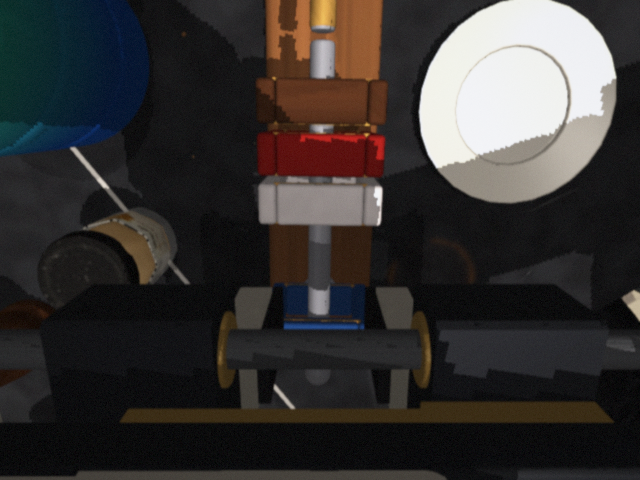

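Wrist view: the swing arm is in line with the fixed arm (its brass tip ends at (323,32), the fixed tip at (322,40)). The rings are dark, red, white, white's rear edge is at row 225, and blue is under the fingers. The plate's inner circle is centred near (514,105).

Run:
```python
from h import *
q=wcap()
def sn(X):d=X[:2]-F;return (d@U).round(4),(d@N).round(4)
for n,px,z in(("white back",(320,226),.155),("white front",(320,178),.155),("dark front",(320,80),.155),("ftip",(322,40),.143),("stip",(323,32),.143),("rod near",(320,270),.14)):
    print(n,sn(atz(q,px,z)))
# plate inner circle: 4 extremes at floor
for z in(.004,.008):
    E_=[atz(q,px,z) for px in((514,45),(514,163),(456,105),(570,104))];print("plate",np.mean(E_,0).round(4),np.linalg.norm(E_[0]-E_[1]),np.linalg.norm(E_[2]-E_[3]))
t=regions_of(q,"plate_in")[0];m=t["pixels"].astype(np.uint8)
c=cv2.findContours(m,0,1)[0];c=max(c,key=len);e=cv2.fitEllipse(c);print(e,atz(q,e[0],.016).round(4),atz(q,e[0],.008))
p=pose();r=p[3];b=rail(.108)
rows(p,[(*b,.116-DZ,YR-180,5,3.2)])
```

```text
white back (np.float64(0.0863), np.float64(0.002))
white front (np.float64(0.0627), np.float64(0.002))
dark front (np.float64(0.0188), np.float64(0.0019))
ftip (np.float64(0.0004), np.float64(0.001))
stip (np.float64(-0.003), np.float64(0.0006))
rod near (np.float64(0.1145), np.float64(0.0022))
plate [ 0.4666 -0.0832  0.004 ] 0.0895836469397328 0.08989882184780809
plate [ 0.4683 -0.0828  0.008 ] 0.08857959610160805 0.08889123853873115
((517.393798828125, 101.51290893554688), (186.09783935546875, 211.73870849609375), 35.37434768676758) [ 0.4694 -0.0851  0.016 ] [ 0.4660906  -0.08600293  0.008     ]
[[[-0.01,-0.0,1.68],0.0,3.2],[[-0.01,-0.0,1.69],0.0,3.2],[[-0.0,-0.0,1.68],0.0,3.2],[[-0.01,-0.0,1.69],0.0,3.2],[[-0.01,-0.0,1.68],0.0,3.2]]
end [ 6.00300e-01  2.35000e-02  7.85000e-02 -8.02737e+01]
```

Call:
jog_arm(moves=[[[0,0,1.68],0,3.2],[[0,0,1.69],0,3.2],[[0,0,1.68],0,3.2],[[0,0,1.69],0,3.2],[[0,0,1.68],0,3.2],[[0,0,0],0,3.2],[[0.5,0,0],0,3.2],[[0.5,0,0],0,3.2],[[0.4,0,0],0,3.2],[[0.5,0,0],0,3.2],[[0.5,0,0],0,3.2],[[0.5,0,0],0,3.2]])

```text
time_s: 16.35
tcp_pos: [0.6056, -0.0052, 0.0788]
eef_rot: [-180.0, 0.0, -80.2]
contact_force: [-0.5, 2.5, 3.8]
gripper_width: 0.032
gripper_force: 1.5
```

Call:
jog_arm(moves=[[[0.5,0,0],0,3.2],[[0.5,0,0],0,3.2],[[0.5,0,0],0,3.2],[[0.5,0,0],0,3.2],[[0.5,0,0],0,3.2],[[0.5,0,0],0,3.2]])

```text
time_s: 17.1
tcp_pos: [0.6104, -0.035, 0.0785]
eef_rot: [180.0, 0.0, -80.2]
contact_force: [-0.6, 2.4, 2.2]
gripper_width: 0.0317
gripper_force: 1.5
```

Run:
```python
from h import *
p=pose();print(p.round(4),get_state()["contact_force"].round(1))
d=p[:2]-F;print("s,n",d@U,d@N)
q=wcap("w5")
for t in ["ring_white_c","ring_red_c","ring_dark_c"]:
    for r in regions_of(q,t)[:1]:
        a=np.argwhere(r["pixels"]);print(t,r["confidence"],r["pixel"],a.min(0),a.max(0))
```

```text
[ 6.10400e-01 -3.50000e-02  7.85000e-02 -8.02366e+01] [-0.6  2.4  2.2]
s,n 0.048676594615572735 6.575896233690891e-05
ring_white_c 0.89 [321.7, 295.3] [263 221] [326 419]
ring_red_c 0.86 [321.3, 231.3] [196 218] [264 423]
ring_dark_c 0.95 [321.1, 162.1] [123 215] [198 429]
```

Call:
jog_arm(moves=[[[0.5,0,0],0,3.2],[[0.5,0,0],0,3.2],[[0.5,0,0],0,3.2],[[0.5,0,0],0,3.2],[[0.5,0,0],0,3.2],[[0.5,0,0],0,3.2],[[0.5,0,0],0,3.2],[[0.5,0,0],0,3.2]])

```text
time_s: 18.3
tcp_pos: [0.6172, -0.0744, 0.0786]
eef_rot: [-180.0, -0.0, -80.2]
contact_force: [-0.4, 0.3, -1.2]
gripper_width: 0.032
gripper_force: 0.4
```

Call:
jog_arm(moves=[[[0.5,0,0],0,3.2],[[0.5,0,0],0,3.2],[[0.5,0,0],0,3.2],[[0.5,0,0],0,3.2],[[0.4,0,0],0,3.2],[[0.4,0,0],0,3.2],[[0.4,0,0],0,3.2],[[0.3,0,0],0,3.2]])

```text
time_s: 19.3
tcp_pos: [0.6231, -0.1088, 0.0786]
eef_rot: [180.0, -0.0, -80.2]
contact_force: [-0.7, 1.1, 0.1]
gripper_width: 0.0322
gripper_force: 0.4
```

Run:
```python
from h import *
p=pose();print(p.round(4),get_state()["contact_force"].round(1))
d=p[:2]-F;print("s,n",d@U,d@N)
q=wcap("w6")
for t in ["ring_white_c","ring_red_c","ring_dark_c"]:
    for r in regions_of(q,t)[:1]:
        a=np.argwhere(r["pixels"]);print(t,r["confidence"],r["pixel"],a.min(0),a.max(0), atz(q,(322,a.min(0)[0]),.155))
```

```text
[ 6.23100e-01 -1.08800e-01  7.86000e-02 -8.02386e+01] [-0.7  1.1  0.1]
s,n -0.026222819023638533 0.00018607873629638977
ring_white_c 0.89 [319.9, 293.9] [260 220] [324 416] [ 0.62926066 -0.13991433  0.155     ]
ring_red_c 0.56 [320.9, 229.6] [196 217] [263 421] [ 0.63249584 -0.15884418  0.155     ]
ring_dark_c 0.89 [320.2, 160.9] [123 213] [198 427] [ 0.63587915 -0.17864072  0.155     ]
```

Call:
jog_arm(moves=[[[0.2,0,0],0,3.2],[[0.2,0,0],0,3.2],[[0.15,0,0],0,3.2],[[0.1,0,0],0,3.2],[[0,0,0],0,3.2]])

```text
time_s: 20.12
tcp_pos: [0.6243, -0.1151, 0.0786]
eef_rot: [-180.0, -0.0, -80.2]
contact_force: [0.6, 0.8, 0.2]
gripper_width: 0.0321
gripper_force: 0.4
```

Call:
jog_arm(moves=[[[0.1,0,0],0,3.2],[[0,0,0],0,3.2]])

```text
time_s: 20.38
tcp_pos: [0.6244, -0.116, 0.0786]
eef_rot: [-180.0, -0.0, -80.2]
contact_force: [-0.5, 0.8, 1.2]
gripper_width: 0.0318
gripper_force: 0.8
```

Call:
jog_arm(moves=[[[0.1,0,0],0,3.2],[[0,0,0],0,3.2]])

```text
time_s: 20.62
tcp_pos: [0.6244, -0.116, 0.0786]
eef_rot: [-180.0, 0.1, -80.2]
contact_force: [-1.2, 6.2, 1.6]
gripper_width: 0.032
gripper_force: 3.2
```

Call:
jog_arm(moves=[[[0.1,0,0],0,3.2],[[0,0,0],0,3.2]])

```text
time_s: 20.88
tcp_pos: [0.6244, -0.1161, 0.0785]
eef_rot: [-180.0, 0.1, -80.2]
contact_force: [-2.6, 10.9, 3.4]
gripper_width: 0.0319
gripper_force: 5.5
```

Run:
```python
from h import *
import h
p=pose();d=p[:2]-F;s=d@U;print("s,n",s,d@N)
h.PV=rail(s+.005-.0985)
z=p[2]
W=[(*swingpt(.0985,0,0),z,YR-180,2,3.2),(*swingpt(.0985,0,-.008),z,YR-180,2,3.2)]
ph=[1.5,4,7.5]+list(np.arange(11.5,80,4))+[81.5,83.5,84.5]
for f in ph: W.append((*swingpt(.0985,f,-.010),z,f+YR-180,1,3.2))
rows(p,W);print(h.PV)
```

```text
s,n -0.03362880806088606 0.00027867653822067934
[[[-0.25,0.01,-0.0],0.0,3.2],[[-0.25,0.02,-0.0],0.1,3.2],[[0.0,0.4,-0.0],-0.0,3.2],[[0.0,0.4,-0.0],-0.0,3.2],[[0.03,0.45,-0.0],-1.5,3.2],[[0.05,0.43,-0.0],-2.5,3.2],[[0.08,0.6,-0.0],-3.5,3.2],[[0.1,0.69,-0.0],-4.0,3.2],[[0.09,0.68,-0.0],-4.0,3.2],[[0.09,0.69,-0.0],-4.0,3.2],[[0.1,0.68,-0.0],-4.0,3.2],[[0.09,0.69,-0.0],-4.0,3.2]]
[[[0.1,0.68,-0.0],-4.0,3.2],[[0.09,0.69,-0.0],-4.0,3.2],[[0.1,0.68,-0.0],-4.0,3.2],[[0.09,0.68,-0.0],-4.0,3.2],[[0.09,0.69,-0.0],-4.0,3.2],[[0.1,0.68,-0.0],-4.0,3.2],[[0.09,0.69,-0.0],-4.0,3.2],[[0.1,0.68,-0.0],-4.0,3.2],[[0.09,0.69,-0.0],-4.0,3.2],[[0.09,0.68,-0.0],-4.0,3.2],[[0.1,0.69,-0.0],-4.0,3.2],[[0.09,0.68,-0.0],-4.0,3.2]]
[[[0.1,0.69,-0.0],-4.0,3.2],[[0.04,0.34,-0.0],-2.0,3.2],[[0.04,0.34,-0.0],-2.0,3.2],[[0.02,0.17,-0.0],-1.0,3.2]]
end [ 0.5424 -0.2255  0.0785  4.1711]
[ 0.63991985 -0.20831131]
```

Call:
jog_arm(moves=[[[-0.35,0.01,0],0,3.2],[[-0.35,0.02,0],0.1,3.2],[[0,0.4,0],0,3.2],[[0,0.4,0],0,3.2],[[0.03,0.45,0],-1.5,3.2],[[0.05,0.43,0],-2.5,3.2],[[0.08,0.6,0],-3.5,3.2],[[0.1,0.69,0],-4.0,3.2],[[0.09,0.68,0],-4.0,3.2],[[0,0,0],0,3.2]])

```text
time_s: 22.12
tcp_pos: [0.5884, -0.1236, 0.0787]
eef_rot: [-180.0, -0.0, -64.8]
contact_force: [0.0, -1.2, -0.2]
gripper_width: 0.0319
gripper_force: 0.0
```

Run:
```python
from h import *
p=pose();print(p.round(4))
q=wcap("w7")
for t in ["ring_white_c","ring_red_c","ring_dark_c"]:
    for r in regions_of(q,t)[:1]:
        a=np.argwhere(r["pixels"]);print(t,r["confidence"],r["pixel"],a.min(0),a.max(0))
```

```text
[  0.5884  -0.1236   0.0787 -64.8385]
ring_red_c 0.91 [287.3, 213.5] [180 183] [250 386]
ring_dark_c 0.81 [284.1, 145.2] [108 178] [182 390]
```

Call:
jog_arm(moves=[[[0.07,0.55,0],-3.0,3.2],[[0.1,0.68,0],-4.0,3.2],[[0.1,0.68,0],-4.0,3.2],[[0.09,0.69,0],-4.0,3.2],[[0.1,0.68,0],-4.0,3.2],[[0.09,0.69,0],-4.0,3.2],[[0.1,0.68,0],-4.0,3.2],[[0.09,0.68,0],-4.0,3.2],[[0.09,0.69,0],-4.0,3.2],[[0.1,0.68,0],-4.0,3.2],[[0.09,0.69,0],-4.0,3.2],[[0.1,0.68,0],-4.0,3.2]])

```text
time_s: 23.82
tcp_pos: [0.5426, -0.1877, 0.0784]
eef_rot: [-180.0, 0.0, -17.7]
contact_force: [-0.9, 2.5, 0.4]
gripper_width: 0.0319
gripper_force: 0.7
```

Call:
jog_arm(moves=[[[0.09,0.69,0],-4.0,3.2],[[0.09,0.68,0],-4.0,3.2],[[0.1,0.69,0],-4.0,3.2],[[0.09,0.68,0],-4.0,3.2],[[0.1,0.69,0],-4.0,3.2],[[0.04,0.4,0],-2.3,3.2],[[0.02,0.17,0],-1.0,3.2],[[0,0,0],0,3.2]])

```text
time_s: 24.82
tcp_pos: [0.5426, -0.2279, 0.0785]
eef_rot: [180.0, 0.0, 5.4]
contact_force: [-0.5, 0.6, 0.8]
gripper_width: 0.0319
gripper_force: 0.1
```

Run:
```python
from h import *
p=pose();print(p.round(4))
q=wcap("w8")
for t in ["ring_white_c","ring_red_c","ring_dark_c"]:
    for r in regions_of(q,t)[:1]:
        a=np.argwhere(r["pixels"]);print(t,r["confidence"],r["pixel"],a.min(0),a.max(0))
r=YR-180;b=rail(.147,.002)
x,y=swingpt(.0985,0)
rows(p,[(p[0],p[1]+.009,p[2],p[3],2,3.2),(p[0],p[1]+.009,.21-DZ,p[3],4,3.2)])
print(b)
rows([p[0],p[1]+.009,.21-DZ,p[3]],[(*rail(.04,-.02),.225-DZ,r,8,8.7),(*b,.225-DZ,r,4,8.7)])
```

```text
[ 0.5426 -0.2279  0.0785  5.4205]
ring_white_c 0.92 [293.0, 283.1] [252 187] [319 381]
ring_red_c 0.91 [283.8, 222.5] [187 182] [257 386]
ring_dark_c 0.81 [283.7, 155.1] [117 177] [190 389]
[[[0.04,-0.45,-0.0],-0.0,3.2],[[0.05,-0.45,-0.0],-0.0,3.2],[[-0.0,0.0,-2.35],-0.0,3.2],[[-0.0,0.0,-2.35],-0.0,3.2],[[-0.0,0.0,-2.35],-0.0,3.2],[[-0.0,0.0,-2.35],-0.0,3.2]]
end [ 0.5426 -0.2189  0.1725  5.4205]
[0.59570347 0.06223539]
[[[0.82,-2.08,-0.19],10.7,8.7],[[0.42,-2.2,-0.18],10.7,8.7],[[-0.0,-2.24,-0.19],10.7,8.7],[[-0.41,-2.19,-0.19],10.8,8.7],[[-0.82,-2.09,-0.19],10.7,8.7],[[-1.19,-1.89,-0.18],10.7,8.7],[[-1.52,-1.64,-0.19],10.7,8.7],[[-1.8,-1.33,-0.19],10.7,8.7],[[-2.67,-0.55,-0.0],0.0,8.7],[[-2.68,-0.55,0.0],0.0,8.7],[[-2.67,-0.55,0.0],0.0,8.7],[[-2.68,-0.55,0.0],0.0,8.7]]
end [ 5.95700e-01  6.23000e-02  1.87500e-01 -8.02795e+01]
```

Call:
jog_arm(moves=[[[0,-0.45,0],0,3.2],[[-0.1,-0.45,0],0,3.2],[[0,0,-2.35],0,3.2],[[0,0,-2.35],0,3.2],[[0,0,-2.35],0,3.2],[[0,0,-2.35],0,3.2]])

```text
time_s: 25.78
tcp_pos: [0.5405, -0.2186, 0.1734]
eef_rot: [-180.0, -0.0, 5.5]
contact_force: [0.0, -0.3, -1.1]
gripper_width: 0.0319
gripper_force: 0.0
```

Call:
jog_arm(moves=[[[0.82,-2.08,-0.19],10.7,8.7],[[0.42,-2.2,-0.18],10.7,8.7],[[0,-2.24,-0.19],10.7,8.7],[[-0.41,-2.19,-0.19],10.7,8.7],[[-0.82,-2.09,-0.19],10.7,8.7],[[-1.19,-1.89,-0.18],10.7,8.7],[[-1.52,-1.64,-0.19],10.7,8.7],[[-1.8,-1.33,-0.19],10.7,8.7],[[-1.9,-0.3,0],0,8.7],[[0,0,0],0,8.7]])

```text
time_s: 27.02
tcp_pos: [0.5892, -0.0264, 0.1875]
eef_rot: [180.0, 0.0, -79.8]
contact_force: [0.1, 0.0, -0.3]
gripper_width: 0.0873
gripper_force: 0.0
```

Run:
```python
from h import *
p=pose();print(p.round(4));d=p[:2]-F;print("s,n",d@U,d@N)
q=wcap("w9")
r=regions_of(q,"ring_blue_c")
for r in r[:2]:
    a=np.argwhere(r["pixels"]);print(r["confidence"],r["pixel"],a.min(0),a.max(0))
t=capture("top");s=capture("scene")
for n,c in(("top",t),("scene",s)):
  for k in["ring_white_c","ring_red_c","ring_dark_c","ring_blue_c"]:
    for r in regions_of(c,k)[:1]: print(n,k,np.round(r["confidence"],2),r["pixel"],atz(c,r["pixel"],.15).round(4))
im=t["pixels"][150:340,260:480]
cv2.imwrite("pics/t3.png",cv2.resize(im,None,fx=3,fy=3))
```

```text
[ 5.89200e-01 -2.64000e-02  1.87500e-01 -7.97838e+01]
s,n 0.060736614638932325 -0.01930516469962371
0.78 [284.6, 382.7] [369 238] [404 335]
top ring_white_c 0.9 [450.1, 265.4] [ 0.5634 -0.2146  0.15  ]
top ring_red_c 0.59 [448.7, 251.0] [ 0.5905 -0.213   0.15  ]
top ring_dark_c 0.76 [447.0, 243.1] [ 0.6054 -0.2104  0.15  ]
scene ring_white_c 0.72 [397.4, 182.8] [ 0.5433 -0.1529  0.15  ]
scene ring_red_c 0.66 [389.6, 176.2] [ 0.5674 -0.1677  0.15  ]
scene ring_dark_c 0.67 [377.4, 180.7] [ 0.5804 -0.1388  0.15  ]
scene ring_blue_c 0.61 [320.2, 237.9] [0.5791 0.0767 0.15  ]
```

Run:
```python
from h import *
p=pose();r=-80.4;b=rail(.1460,.002)
rows(p,[(*b,.225-DZ,r,4,8.7),(*b,.111-DZ,r,7,8.7)])
```

```text
[[[-2.17,-0.54,0.0],0.1,8.7],[[-2.17,-0.53,0.0],0.0,8.7],[[-2.17,-0.53,0.0],0.1,8.7],[[-2.17,-0.53,0.0],0.1,8.7],[[0.0,-0.0,1.63],-0.0,8.7],[[0.0,-0.0,1.63],-0.0,8.7],[[0.0,-0.0,1.63],-0.0,8.7],[[0.0,-0.0,1.63],-0.0,8.7],[[0.0,-0.0,1.63],-0.0,8.7],[[0.0,-0.0,1.63],-0.0,8.7],[[0.0,-0.0,1.62],-0.0,8.7]]
end [ 5.95800e-01  6.13000e-02  7.35000e-02 -8.04442e+01]
```

Call:
jog_arm(moves=[[[-2.17,-0.54,0],0.1,8.7],[[-2.17,-0.53,0],0,8.7],[[-2.17,-0.53,0],0.1,8.7],[[-2.17,-0.53,0],0.3,8.7],[[0,0,1.63],0,8.7],[[0,0,1.63],0,8.7],[[0,0,1.63],0,8.7],[[0,0,0],0,8.7]])

```text
time_s: 28.62
tcp_pos: [0.5946, 0.0606, 0.1366]
eef_rot: [179.8, -0.0, -80.7]
contact_force: [0.0, -0.3, 0.8]
gripper_width: 0.0869
gripper_force: 0.0
```

Run:
```python
from h import *
p=pose();print(p.round(4));d=p[:2]-F;print("s,n",d@U,d@N)
q=wcap("w10")
for r in regions_of(q,"ring_blue_c")[:2]:
    a=np.argwhere(r["pixels"]);print(r["confidence"],r["pixel"],a.min(0),a.max(0))
for s in(.137,.157):
  for n in(-.028,.032): print(s,n,proj(q,[*rail(s,n),.155]).round())
```

```text
[ 5.94600e-01  6.06000e-02  1.36600e-01 -8.06818e+01]
s,n 0.14555752932006683 0.0006471048741856312
0.62 [317.1, 278.8] [239 253] [314 386]
0.137 -0.028 [389. 268.]
0.137 0.032 [253. 269.]
0.157 -0.028 [388. 309.]
0.157 0.032 [255. 310.]
```

Call:
jog_arm(moves=[[[-0.2,-0.15,1.58],0,8.7],[[0,0,1.58],0,8.7],[[0,0,1.58],0,8.7],[[0,0,1.56],0,8.7],[[0,0,0],0,8.7]])

```text
time_s: 29.35
tcp_pos: [0.5958, 0.0633, 0.0738]
eef_rot: [179.8, -0.0, -80.6]
contact_force: [1.4, 0.0, 1.2]
gripper_width: 0.0871
gripper_force: 0.0
```

Call:
jog_arm(moves=[[[0,0,0],0,7.4],[[0,0,0],0,6.8],[[0,0,0],0,6.4],[[0,0,0],0,6.0],[[0,0,0],0,5.6],[[0,0,0],0,5.4],[[0,0,0],0,5.4]], newtons=12)

```text
time_s: 30.22
tcp_pos: [0.597, 0.0637, 0.0759]
eef_rot: [-180.0, -0.0, -80.6]
contact_force: [-1.4, -0.0, 3.1]
gripper_width: 0.06
gripper_force: 12.0
```

Call:
jog_arm(moves=[[[0,0,-0.4],0,5.4],[[0,0,-0.5],0,5.4],[[0,0,-0.5],0,5.4],[[0,0,0],0,5.4]])

```text
time_s: 30.72
tcp_pos: [0.5974, 0.0638, 0.0903]
eef_rot: [-179.9, 0.0, -80.6]
contact_force: [-0.2, -0.5, -1.5]
gripper_width: 0.06
gripper_force: 12.0
```

Run:
```python
from h import *
p=pose();print(p.round(4),get_state()["gripper_width"],get_state()["contact_force"].round(1))
q=wcap("w11");s=capture("scene")
print([ (r["pixel"],r["confidence"]) for r in regions_of(s,"ring_blue_c")[:1]])
d=p[:2]-F;print(d@U,d@N)
e=rail(-.035,d@N)
rows(p,[(*e,p[2],-80.4,10,5.4)])
```

```text
[ 5.97400e-01  6.38000e-02  9.03000e-02 -8.06336e+01] 0.06000557421319314 [-0.2 -0.5 -1.5]
[([314.8, 232.1], 0.74)]
0.14826473999645678 0.0038913328632326034
[[[1.83,-0.01,-0.0],-0.0,5.4],[[1.84,-0.01,-0.0],-0.0,5.4],[[1.83,-0.01,-0.0],-0.1,5.4],[[1.83,-0.01,-0.0],0.0,5.4],[[1.83,-0.01,-0.0],-0.0,5.4],[[1.84,-0.0,-0.0],-0.0,5.4],[[1.83,-0.01,-0.0],-0.1,5.4],[[1.83,-0.01,-0.0],0.0,5.4],[[1.83,-0.0,-0.0],-0.0,5.4],[[1.84,-0.0,-0.0],-0.0,5.4]]
end [  0.6282  -0.1169   0.0903 -80.4336]
```

Call:
jog_arm(moves=[[[1.0,0,0],0,5.4],[[1.8,0,0],0,5.4],[[1.8,0,0],0,5.4],[[1.8,0,0],0,5.4],[[1.8,0,0],0,5.4],[[1.8,0,0],0,5.4]])

```text
time_s: 31.62
tcp_pos: [0.6134, -0.0365, 0.0896]
eef_rot: [180.0, -0.0, -80.7]
contact_force: [0.8, -0.0, -0.3]
gripper_width: 0.0602
gripper_force: 12.0
```

Call:
jog_arm(moves=[[[1.8,0,0],0,5.4],[[1.8,0,0],0,5.4],[[1.8,0,0],0,5.4],[[1.8,0,0],0,5.4],[[1.2,0,0],0,5.4],[[0,0,0],0,5.4]])

```text
time_s: 32.38
tcp_pos: [0.6269, -0.1188, 0.0895]
eef_rot: [180.0, 0.0, -80.7]
contact_force: [0.5, -0.1, -0.1]
gripper_width: 0.0598
gripper_force: 12.0
```

Run:
```python
from h import *
p=pose();print(p.round(4),get_state()["gripper_width"],get_state()["contact_force"].round(1))
d=p[:2]-F;print(d@U,d@N)
P=(.467,-.083)
# go up, then over to plate
rows(p,[(p[0],p[1],.125,-80.4,2,5.4),(*P,.125,-80.4,6,5.4)])
q=wcap();t=capture("top");s=capture("scene")
for c in(t,s):
  for k in["honey_c","spice_c"]:print(k,[r["pixel"] for r in regions_of(c,k)[:1]])
```

```text
[  0.6269  -0.1188   0.0895 -80.7066] 0.059779185482578795 [ 0.5 -0.1 -0.1]
-0.03666475704926052 0.0022723485600289503
[[[0.0,-0.0,-1.78],-0.2,5.4],[[0.0,-0.0,-1.77],-0.1,5.4],[[-1.03,2.53,-0.0],-0.0,5.4],[[-1.03,2.53,-0.0],-0.0,5.4],[[-1.04,2.53,-0.0],-0.0,5.4],[[-1.03,2.52,-0.0],-0.0,5.4],[[-1.03,2.53,-0.0],-0.0,5.4],[[-1.03,2.53,-0.0],-0.0,5.4]]
end [  0.467   -0.083    0.125  -80.4066]
honey_c [[359.5, 262.3]]
spice_c [[219.0, 191.4]]
honey_c []
spice_c [[205.0, 301.6]]
```

Call:
jog_arm(moves=[[[0,0,-2.35],-0.2,5.4],[[0,0,-2.35],-0.1,5.4],[[0,0,-2.35],0,5.4],[[-1.03,2.53,0],0,5.4],[[-1.03,2.53,0],0,5.4],[[-1.04,2.53,0],0,5.4],[[-1.03,2.52,0],0,5.4],[[-1.03,2.53,0],0,5.4],[[-1.03,2.53,0],0,5.4],[[0,0,0],0,5.4],[[0,0,0],0,5.4]])

```text
time_s: 34.1
tcp_pos: [0.4676, -0.0821, 0.1606]
eef_rot: [-179.9, -0.0, -80.3]
contact_force: [-0.1, 0.4, -0.7]
gripper_width: 0.0601
gripper_force: 12.0
```

Run:
```python
from h import *
p=pose();print(p.round(4),get_state()["gripper_width"],get_state()["contact_force"].round(1))
q=wcap("w12")
t=regions_of(q,"ring_blue_c")
for r in t[:1]:
    a=np.argwhere(r["pixels"]);print(r["confidence"],r["pixel"],a.min(0),a.max(0))
# ring center offset along tool x: top edges at z = TCP+.0795
for row in(a.min(0)[0],a.max(0)[0]):
    X=atz(q,(321,row),p[2]+.0795);print(row,(X[:2]-p[:2])@np.array([np.cos(np.radians(p[3])),np.sin(np.radians(p[3]))]))
rows(p,[(.467,-.083,p[2],-80.4,1,5.4)])
```

```text
[  0.4676  -0.0821   0.1606 -80.2963] 0.06011726446973457 [-0.1  0.4 -0.7]
0.62 [322.5, 310.4] [271 231] [391 417]
271 0.02932712944411901
391 -0.011026372774232147
[[[0.08,0.07,-0.0],0.1,5.4]]
end [  0.467   -0.083    0.1606 -80.3963]
```

Call:
jog_arm(moves=[[[0.05,0.05,2.0],0,5.4],[[0,0,2.2],0,5.4],[[0,0,2.2],0,5.4],[[0,0,2.2],0,5.4],[[0,0,2.2],0,5.4],[[0,0,2.0],0,5.4],[[0,0,1.5],0,5.4],[[0,0,1.0],0,5.4],[[0,0,0.4],0,5.4],[[0,0,0],0,5.4]])

```text
time_s: 35.45
tcp_pos: [0.4667, -0.0829, 0.0031]
eef_rot: [180.0, -0.0, -80.3]
contact_force: [0.4, 0.1, -0.5]
gripper_width: 0.06
gripper_force: 12.0
```

Call:
jog_arm(moves=[[[0,0,0.3],0,5.4],[[0,0,0.2],0,5.4],[[0,0,0],0,5.4]])

```text
time_s: 35.83
tcp_pos: [0.4665, -0.0829, -0.0018]
eef_rot: [-180.0, 0.0, -80.3]
contact_force: [-0.5, -0.0, -0.8]
gripper_width: 0.0602
gripper_force: 12.0
```

Call:
jog_arm(moves=[[[0,0,0.15],0,5.4],[[0,0,0],0,5.4]])

```text
time_s: 36.08
tcp_pos: [0.4665, -0.0829, -0.0034]
eef_rot: [180.0, 0.0, -80.3]
contact_force: [-0.6, 0.4, -1.2]
gripper_width: 0.0599
gripper_force: 12.0
```

Call:
jog_arm(moves=[[[0,0,0.15],0,5.4],[[0,0,0],0,5.4]])

```text
time_s: 36.33
tcp_pos: [0.4664, -0.0829, -0.005]
eef_rot: [180.0, 0.0, -80.3]
contact_force: [-0.2, -0.3, -0.6]
gripper_width: 0.06
gripper_force: 12.0
```

Call:
jog_arm(moves=[[[0,0,0.15],0,5.4],[[0,0,0.15],0,5.4],[[0,0,0],0,5.4]])

```text
time_s: 36.7
tcp_pos: [0.4664, -0.0829, -0.008]
eef_rot: [180.0, 0.0, -80.3]
contact_force: [-0.0, -0.3, -0.5]
gripper_width: 0.0602
gripper_force: 12.0
```

Call:
jog_arm(moves=[[[0,0,0.15],0,5.4],[[0,0,0],0,5.4]])

```text
time_s: 36.95
tcp_pos: [0.4665, -0.0829, -0.0095]
eef_rot: [180.0, 0.0, -80.3]
contact_force: [-0.1, -0.1, -1.1]
gripper_width: 0.0598
gripper_force: 12.0
```

Call:
jog_arm(moves=[[[0,0,0.15],0,5.4],[[0,0,0],0,5.4]])

```text
time_s: 37.2
tcp_pos: [0.4665, -0.0829, -0.011]
eef_rot: [180.0, -0.0, -80.3]
contact_force: [0.3, -0.4, -1.1]
gripper_width: 0.06
gripper_force: 12.0
```

Call:
jog_arm(moves=[[[0,0,0.15],0,5.4],[[0,0,0],0,5.4]])

```text
time_s: 37.45
tcp_pos: [0.4664, -0.0829, -0.0125]
eef_rot: [180.0, 0.0, -80.3]
contact_force: [-0.8, 0.6, -0.1]
gripper_width: 0.06
gripper_force: 12.0
```

Call:
jog_arm(moves=[[[0,0,0.1],0,5.4],[[0,0,0],0,5.4]])

```text
time_s: 37.7
tcp_pos: [0.4665, -0.0829, -0.0134]
eef_rot: [180.0, 0.0, -80.3]
contact_force: [0.0, -0.0, -0.9]
gripper_width: 0.0601
gripper_force: 12.0
```

Call:
jog_arm(moves=[[[0,0,0.1],0,5.4],[[0,0,0],0,5.4]])

```text
time_s: 37.95
tcp_pos: [0.4667, -0.0829, -0.0142]
eef_rot: [-180.0, -0.0, -80.3]
contact_force: [0.2, 0.5, 2.1]
gripper_width: 0.0597
gripper_force: 12.0
```

Call:
jog_arm(moves=[[[0,0,0],0,5.95],[[0,0,0],0,6.1],[[0,0,0],0,6.4],[[0,0,0],0,6.9],[[0,0,0],0,7.4],[[0,0,0],0,7.6]])

```text
time_s: 38.7
tcp_pos: [0.4666, -0.0829, -0.0143]
eef_rot: [180.0, -0.0, -80.3]
contact_force: [-0.1, 0.5, -0.6]
gripper_width: 0.0751
gripper_force: 0.0
```

Call:
jog_arm(moves=[[[0,0,-1.0],0,7.6],[[0,0,-2.0],0,7.6],[[0,0,-3.0],0,7.6],[[0,0,-3.0],0,7.6],[[0,0,-3.0],0,7.6],[[0,0,-3.0],0,7.6],[[0,0,-3.0],0,7.6],[[-5,0,0],0,7.6],[[-5,0,0],0,7.6],[[-5,0,0],0,7.6],[[-5,0,0],0,7.6],[[-5,0,0],0,7.6]])

```text
time_s: 40.2
tcp_pos: [0.424, 0.1651, 0.1667]
eef_rot: [-179.9, 0.0, -80.3]
contact_force: [1.4, -0.6, 0.8]
gripper_width: 0.0762
gripper_force: 0.0
```

Run:
```python
from h import *
p=pose();print(p.round(4),get_state()["time_s"])
t=capture("top");s=capture("scene")
for n,c in(("top",t),("scene",s)):
  for k in["ring_white_c","ring_red_c","ring_dark_c","ring_blue_c","honey_c","spice_c","plate_in"]:
    for r in regions_of(c,k)[:1]: print(n,k,np.round(r["confidence"],2),r["pixel"],atz(c,r["pixel"],.06 if "blue" in k else .15).round(4))
a=cv2.resize(t["pixels"][160:340,270:470],None,fx=3,fy=3,interpolation=cv2.INTER_CUBIC)
b=cv2.resize(s["pixels"][130:310,330:490],None,fx=3,fy=3,interpolation=cv2.INTER_CUBIC)
m=np.hstack([a,b]);m=cv2.resize(m,None,fx=.74,fy=.74);print(m.shape);cv2.imwrite("pics/fin.png",m)
```

```text
[  0.424    0.1651   0.1667 -80.3234] 40.2
top ring_white_c 0.85 [449.5, 267.7] [ 0.5591 -0.2133  0.15  ]
top ring_red_c 0.6 [445.7, 251.6] [ 0.5895 -0.2074  0.15  ]
top ring_dark_c 0.69 [449.1, 242.4] [ 0.6066 -0.2144  0.15  ]
top ring_blue_c 0.8 [377.5, 316.1] [ 0.4663 -0.0841  0.06  ]
top honey_c 0.93 [294.0, 181.2] [0.7302 0.0754 0.15  ]
top spice_c 0.67 [225.2, 201.7] [0.6938 0.2074 0.15  ]
top plate_in 0.82 [369.2, 313.9] [ 0.4762 -0.0609  0.15  ]
scene ring_white_c 0.69 [319.9, 279.8] [0.5257 0.162  0.15  ]
scene ring_blue_c 0.65 [404.5, 263.5] [ 0.4656 -0.0379  0.06  ]
scene honey_c 0.56 [248.0, 252.9] [0.6564 0.1713 0.15  ]
scene spice_c 0.71 [203.7, 301.4] [0.6417 0.2872 0.15  ]
scene plate_in 0.97 [396.5, 276.3] [0.4318 0.0937 0.15  ]
(400, 799, 3)
```

View pics/fin.png

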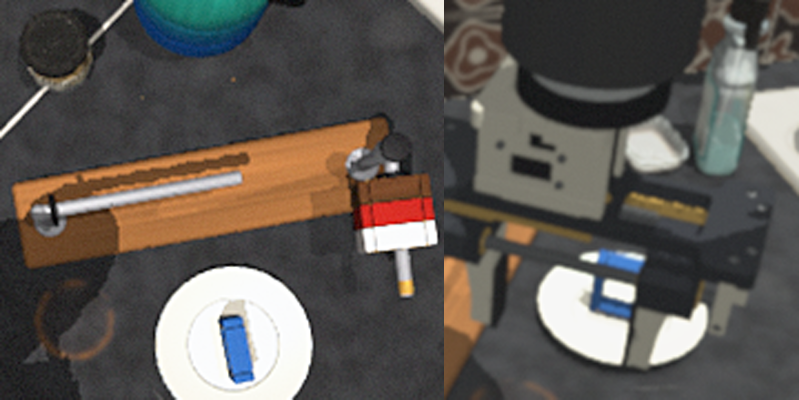

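The picture shows blue standing upright in the middle of the plate at (236,348). The three rings hang closed up against the collar around (395,215), and the jars haven't moved.

```bash
python3 -c "
from plant import close_job
print(close_job())"
```

```text
the job is handed in; nothing more can be done
None
```

The job is handed in at about 40 s of the allowed 69 s: white, dark wood and red hang closed up against the swing arm's collar, the blue ring stands upright in the middle of the plate, and the jars are where they were. The reported TCP lay about 37 mm below the real fingertips, so the first swing-arm push passed over the rod without moving anything and was repeated.

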